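Bleed the stone-stabilising pot

TASK

The blue-lidded stone pot on the sorting table must be bled before it is opened: unscrew the small knurled brass lock nut on its valve all the way up its pin and let go, then press the freed pin tip gently straight down to its stop, keep it there for about two seconds, and let it spring back. Do not bend the valve sideways, leave the nut unscrewed, and leave the red-lidded pot and the other things on the table alone.

Things in the scene. Friction and masses are not known exactly. Their poses are not given: they have to be found in the camera images.
- pot_blue: Fixed round aluminium pot with a BLUE lid, 130 mm across; lid top 92 mm above its origin (centre of underside), four bolt heads 6 mm tall near its rim. Its z axis (up) is the valve's axis. The valve stem stands mid-lid in a rubber grommet (22 mm across, 8 mm tall) that gives sideways like a spring: about 4 N m per rad about the lid's centre, 10 N at the nut tilts it 0.1 rad.
- pot_red: The same pot with a RED lid, with a valve of the same look in the middle of the lid (top 142 mm above the table): not to be touched. Origin at the centre of its underside.
- stem_mouth (a point): Mouth of the blue pot's steel valve stem (12 mm across, 12 mm clear above the grommet), on the valve axis, 112 mm above the table, z up along the stem. A valve core sits in it at a depth that differs each time and is not measured: its rim (9 mm across, seat of the nut) stands 2 to 7 mm above this point. Nut and pin stand on that rim.
- lock_nut (a joint): Angle (rad) of the knurled brass lock nut: 13 mm across, 10 mm tall, red mark on one side. 0 = screwed down on the core's rim; grows anticlockwise seen from above; stop at 4.6, captive; starts at 0 to 0.5. Climbs 1.2 mm per rad up the pin; friction 0.05 N m, stays where left. Fingers that turn it without rising with it push the pin down instead; it springs back on release.
- valve_pin (a joint): How far (m) the steel valve pin is pressed in: 0 = up, 0.004 = at its stop. 4.4 mm thick, round head 7 mm across; its tip ends 26 mm above the core's rim when up, on the valve axis. Spring: 4 N to start moving, 8 N at the stop; a load over 20 N damages it. It carries the nut down with it, so it moves only as far as the nut has been unscrewed from the rim.
- scale: Bystander, loose: pocket scale (75 x 125 x 20 mm). Origin at the centre of its underside.
- loupe: Bystander, loose: loupe (steel cased folding eye glass, 62 x 28 x 18 mm). Origin at the centre of its underside.
- tweezers: Bystander, loose: steel tweezers (120 mm). Origin at the centre of its underside.
- dust_cap: Bystander, loose: the valve's black dust cap (16 mm across, 22 mm tall). Origin at the centre of its underside.
- rock_pale: Bystander, loose: pale rock (about 40 x 30 mm, 30 mm high). Origin at the centre of its underside.
- rock_dark: Bystander, loose: black rock (about 45 x 35 mm, 32 mm high). Origin at the centre of its underside.
- rock_pink: Bystander, loose: pink stone (about 22 x 18 mm, 17 mm high). Origin at the centre of its underside.
Not all that is in view belongs to the job. What is shaped like the pot_blue but green is not meant.

How it is judged:
By the outcome, as a careful person would: the job done as asked, in the order asked, and still so for the second after the job is handed in, with the robot touching nothing.
It also fails if it takes over 72 s, if anything falls off the work surface, if the arm or the gripper's body presses on something with over 40 N, if the wrist force passes 120 N, or if a joint passes its speed limit or range.

ROBOT

A 7-joint arm with a two-finger parallel gripper is mounted at the origin on the work surface. World frame = base frame: x ahead of the robot, y to its left, z up, the work surface at z = 0. Lengths are in m, angles in rad, forces in N, time in s.
With the tool pointing down it reaches from about 0.4 to 0.875 m from the base axis. Payload 19.3 kg.
Tool frame: the origin (TCP) lies on the front face of the gripper's body, between the roots of the fingers; the fingertips stand 73 mm ahead of it and the grasp point (between the pads) lies 54 mm ahead of it; z points along the fingers, y is the line along which they close (so a half turn about z gives the same grasp; the last joint's range is limited). The gripper opens to 85 mm and grips with 20 to 120 N. Pads are 22 mm wide; open, the fingers measure 114 mm over their backs; the gripper's body (76 mm by 85 mm) begins 54 mm behind the grasp point. The pads swing forward as they close: fully open they stand 13 mm farther back than shut.
Start: joints at [1.142, 0.521, -0.036, 1.599, 0.021, 1.021, -0.113], TCP at [0.219, -0.585, 0.304] pointing down, gripper open.
Joint ranges: [-2.91, 2.91], [-0.3, 2.13], [-1.5, 1.42], [0.17, 2.43], [-1.26, 4.41], [0.16, 1.93], [-2.52, 2.52]. Speed limits (rad/s): [1.89, 1.89, 2.39, 2.39, 3.01, 3.01, 3.01].

INTERFACE

Orientations are given as a 3x3 rotation matrix whose columns are the frame's x, y, z axes.
In Python, from rig import readout, camera, camera_params, ticket, look_for, cut_out gives the robot as it stands. The module is installed in compiled form; this text tells all that it offers.
- The arm moves only by the tool drive_tool, never from a script. Its argument "plan" is one flat list of numbers, 6 for each row, row after row: the shift along the tool's x, y, z each as a share of 0.3 m, from -1 to 1, then the turn, a rotation vector about the tool's x, y, z each as a share of 90 degrees, from -1 to 1. A call has 1 to 12 rows; each row is the pose to reach, as a shift and turn from the pose commanded when the call began, along the tool's axes at that moment; what a row does not reach only later rows make up. A row lasts 1/12 s, in which the tool goes at most 41.7 mm and 7.16 degrees, less where a joint would pass 70% of its speed; a pose out of reach is approached as far as the arm can. A call with a number of a shift or a turn outside -1 to 1 is refused whole. A call with a gripper value outside its range is refused whole. "claw" is the closure, from -1 (fully open) to 1 (shut), set as the call begins (left out, the last holds). The fingers move at their own pace and stop on an object; "squeeze" is the grip in N (left out, the last holds). Time passes only in rows, so rows that repeat a pose let the fingers close. It gives the time, the measured TCP pose, the force, the opening and the grip force at its end, in the units of the state.
- readout.get_state(): the state, without advancing time (a new reading comes with each control period).
- camera(name): name is "scene" or "top" or "wrist"; returns the picture (400x640x3 uint8, red, green, blue); there is no depth.
- camera_params(name): a dict with "camera_matrix" (3x3 intrinsics, pixels), "pose" (4x4, takes a point from camera to world coordinates). Camera axes: x right, y down, z forward; pixel columns grow to the right and rows downward; lengths in m; the calibration is good to about 2 mm. A picture is of the moment at which its call begins: read the wrist's pose just before it. camera_params takes no time and is no camera call; for the wrist camera it gives the pose at the moment of the call.
- ticket.sign_off(): hands the job in; it is judged then, once.
Trained networks look in the newest picture that a camera, given by its name, has taken for a name from the list of things; names that differ only in an ending like _2 or _b are one class to them, and where a whole thing is asked for, a point or a joint stands for the part that bears it (a point fixed in the world has none). Each returns a list of dicts, best first, with "confidence" (0 to 1); they miss things now and then, are a little off and sometimes report something else, mostly with a low value. They report only what shows in the picture. A call takes as long as a camera call. They do not tell look-alikes from the thing itself.
- look_for(camera, target): "extent" ([left, top, right, bottom] in pixels, round what is visible of it).
- cut_out(camera, target): "region" (400x640 bool, what is visible of it) and "extent" ([left, top, right, bottom] in pixels, round what is visible of it).
The state is a dict: "time": time; "joints": joint angles; "qd": joint speeds; "joint_efforts": joint torques, N m; "tool_pos": TCP position; "orientation": TCP orientation; "wrist_force": force on the tool from outside, world axes, zero at the start; "wrist_torque": the same for the moment, N m; "opening": finger opening in m; "gripper_force": force on a finger pad.
Only numpy, scipy, OpenCV 4.12 (cv2) and the standard library are available. Lean on these libraries where they do the work, as an engineer would, in place of code of your own. Each camera call takes 0.05 s, during which the arm holds its last target. There are 200 camera calls.

## Working session

There is one attempt and no reset: what is moved stays moved. The work goes in short steps, Python scripts to look and compute and a tool call to move; the robot and the scene stay as the last step left them, time stands still between calls to the robot, and variables do not carry over. Pictures are saved under pics/ and viewed, at most 10 in all, crops included, and the job is handed in when it is done.

Besides the shell and the picture viewer there is one more tool, called after ">>>" as name(argument=value, ...), one argument or row to a line, values as JSON. drive_tool: Moves the arm, as the interface text tells. Shift numbers are shares of 0.3 m and turn numbers shares of 90 degrees, none past 1 either way. Its arguments: {"type":"object","properties":{"plan":{"type":"array","items":{"type":"number"}},"claw":{"type":"number"},"squeeze":{"type":"number"}},"required":["plan"]}

```bash
mkdir -p pics; python3 - <<'E'
from rig import *
import cv2,numpy as np
s=readout.get_state();print(s['time'],s['tool_pos'],s['orientation'])
a=camera("scene");b=camera("top")
for n in("scene","top"):
  p=camera_params(n);print(n,p['camera_matrix'],p['pose'])
  for t in("pot_blue","pot_red","lock_nut"):
    print(n,t,[(d['extent'],round(d['confidence'],2)) for d in look_for(n,t)][:4])
cv2.imwrite("pics/a.png",cv2.resize(np.vstack([a,b])[:,:,::-1],None,fx=.75,fy=.75))
E
```

```text
0.0 [ 0.21934544 -0.58498182  0.30331299] [[ 9.36328916e-01  3.51123830e-01 -4.65368855e-04]
 [ 3.51124130e-01 -9.36328352e-01  1.03109811e-03]
 [-7.36949368e-05 -1.12884921e-03 -9.99999360e-01]]
scene [[394.65093463   0.         319.1919562 ]
 [  0.         394.65093463 200.27628743]
 [  0.           0.           1.        ]] [[-0.57141369  0.41875174 -0.70578564  1.1930988 ]
 [ 0.82032651  0.31604549 -0.47663367  0.42208014]
 [ 0.02346919 -0.85132968 -0.52410588  0.60554707]
 [ 0.          0.          0.          1.        ]]
scene pot_blue [([461.7, 203.4, 525.1, 264.1], 0.98), ([433.5, 241.3, 507.3, 316.6], 0.84), ([358.4, 216.2, 413.5, 276.3], 0.63), ([403.8, 179.9, 457.5, 234.6], 0.63)]
scene pot_red [([229.0, 169.0, 281.0, 229.4], 0.78)]
scene lock_nut [([473.7, 250.4, 483.7, 254.3], 0.44)]
top [[498.26051117   0.         317.19868809]
 [  0.         498.26051117 190.97947722]
 [  0.           0.           1.        ]] [[-0.01339366 -0.9915988   0.12865622  0.34945612]
 [-0.99982061  0.01500446  0.01155909 -0.02077712]
 [-0.0133924  -0.12847832 -0.99162189  1.41194714]
 [ 0.          0.          0.          1.        ]]
top pot_blue [([163.9, 173.5, 218.3, 224.3], 0.92), ([239.8, 173.7, 288.7, 222.9], 0.86), ([231.1, 250.2, 282.7, 299.2], 0.85), ([164.3, 242.6, 221.9, 291.6], 0.75)]
top pot_red [([372.5, 159.1, 421.5, 204.4], 0.57)]
top lock_nut []
```

View pics/a.png

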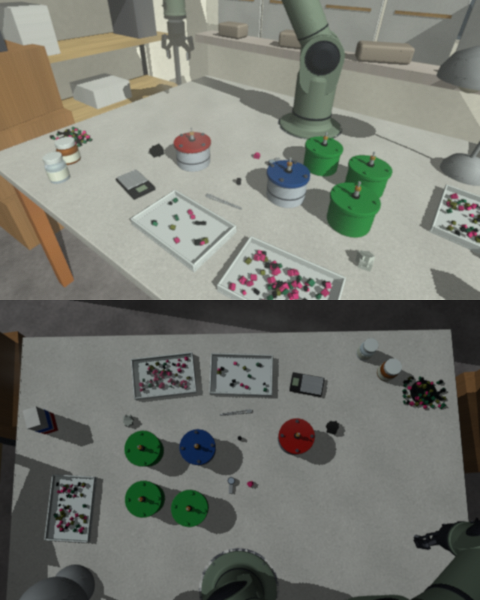

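The blue pot is at top (264,198) and scene (385,246). The look-alikes are green pots at top (191,199), (193,267) and (257,275), and the red pot at (397,182). Only the one at (264,198) has a blue lid. Next I'll locate it and check it in a crop.

```bash
cat > h.py <<'E'
from rig import *
import cv2,numpy as np
def hit(n,uv,z):
    p=camera_params(n);d=p['pose'][:3,:3]@np.linalg.solve(p['camera_matrix'],[*uv,1]);o=p['pose'][:3,3]
    return o+d*(z-o[2])/d[2]
def proj(n,X):
    p=camera_params(n);c=np.linalg.inv(p['pose'])@np.r_[X,1];q=p['camera_matrix']@c[:3];return q[:2]/q[2]
def lid(img,box):
    h=cv2.cvtColor(img,cv2.COLOR_RGB2HSV);m=cv2.inRange(h,(105,120,40),(125,255,255))
    k=np.zeros_like(m);l,t,r,b=map(int,box);k[t:b,l:r]=m[t:b,l:r]
    c=max(cv2.findContours(k,0,1)[0],key=cv2.contourArea);c=cv2.convexHull(c)
    return cv2.fitEllipse(c),c
E
python3 - <<'E'
from h import *
for n,b in(("top",(232,165,296,230)),("scene",(350,205,420,285))):
    im=camera(n);e,c=lid(im,b);print(n,e,hit(n,e[0],.092))
    l,t,r,bb=b; t-=20
    cr=cv2.resize(im[t:bb,l:r,::-1],(400,500),interpolation=3)
    try: o=np.hstack([o,cr])
    except NameError:o=cr
cv2.imwrite("pics/b.png",o)
p=camera_params("wrist");s=readout.get_state();R=np.array(s['orientation']);print(p['camera_matrix'],R.T@p['pose'][:3,:3],R.T@(p['pose'][:3,3]-s['tool_pos']))
E
```

```text
top ((263.0111083984375, 195.99806213378906), (46.51286697387695, 47.555152893066406), 89.13307189941406) [0.50938092 0.13957235 0.092     ]
scene ((384.89984130859375, 231.75091552734375), (34.65280532836914, 55.69929504394531), 98.510498046875) [0.52286419 0.14714362 0.092     ]
[[347.55125223   0.         325.26099654]
 [  0.         347.55125223 196.98897423]
 [  0.           0.           1.        ]] [[-6.60569095e-04 -9.44754385e-01 -3.27778454e-01]
 [ 9.99999659e-01 -7.86298509e-04  2.51054009e-04]
 [-4.94916086e-04 -3.27778177e-01  9.44754583e-01]] [ 0.08537217 -0.00014542 -0.07123955]
```

View pics/b.png

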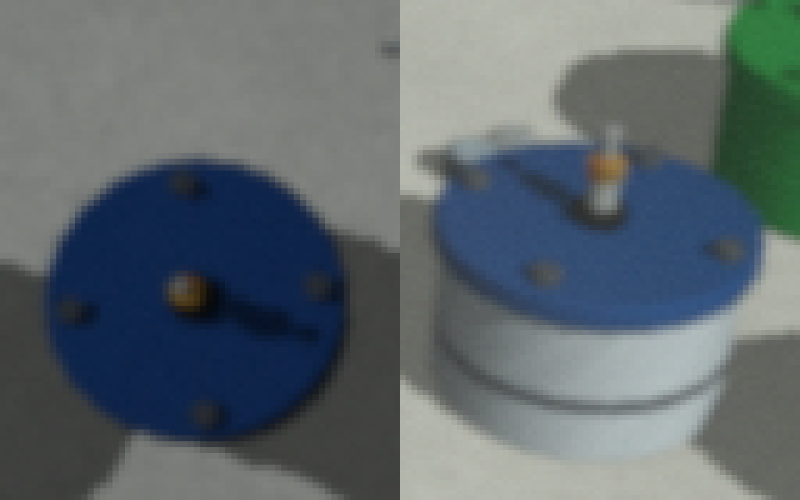

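The crop shows a blue lid with a brass nut and steel pin: this is the right pot, with its lid centre at about (0.512, 0.142). I'll move above it.

>>> drive_tool(
  plan=[0.95, -0.93, 0, 0, 0, 0, 0.95, -0.93, 0, 0, 0, 0, 0.95, -0.93, 0, 0, 0, 0, 0.95, -0.93, 0, 0, 0, 0, 0.95, -0.93, 0, 0, 0, 0, 0.95, -0.93, 0, 0, 0, 0, 0.95, -0.93, 0, 0, 0, 0, 0.95, -0.93, 0, 0, 0, 0, 0.95, -0.93, 0, 0, 0, 0, 0.95, -0.93, 0, 0, 0, 0, 0.95, -0.93, 0, 0, 0, 0, 0.95, -0.93, 0, 0, 0, 0],
  claw=0.67,
  squeeze=25,
)

```text
time: 1.5
tool_pos: [0.3889, -0.2229, 0.3041]
orientation: [[0.935, 0.354, 0.0], [0.354, -0.935, -0.0], [0.0, 0.0, -1.0]]
wrist_force: [-0.9, -1.4, -0.6]
opening: 0.014
gripper_force: 0.0
```

```bash
python3 -c "
from h import *
s=readout.get_state();print(s['time'],s['joints'],s['tool_pos'],s['opening'],np.array(s['orientation']).T@(np.array([.512,.142,.3])-s['tool_pos'])/.3)"
```

```text
1.5 [ 0.5503716   0.24588554 -0.19215466  2.03628973  0.06113355  0.86430874
 -0.88516116] [ 0.3888565  -0.22292709  0.30409423] 0.014009480569230622 [ 0.81413654 -0.99265335  0.0136466 ]
```

>>> drive_tool(
  plan=[0.81, -0.99, 0, 0, 0, 0.5, 0.81, -0.99, 0, 0, 0, 0.5, 0.81, -0.99, 0, 0, 0, 0.5, 0.81, -0.99, 0, 0, 0, 0.5, 0.81, -0.99, 0, 0, 0, 0.5, 0.81, -0.99, 0, 0, 0, 0.5, 0.81, -0.99, 0, 0, 0, 0.5, 0.81, -0.99, 0, 0, 0, 0.5, 0.81, -0.99, 0, 0, 0, 0.5, 0.81, -0.99, 0, 0, 0, 0.5, 0.81, -0.99, 0, 0, 0, 0.5, 0.81, -0.99, 0, 0, 0, 0.5],
)

```text
time: 2.5
tool_pos: [0.5126, 0.1436, 0.3036]
orientation: [[0.912, -0.41, 0.0], [-0.41, -0.912, 0.002], [-0.001, -0.002, -1.0]]
wrist_force: [-0.5, 0.0, -0.7]
opening: 0.0142
gripper_force: 0.0
```

```bash
python3 -c "
from h import *
s=readout.get_state();print(s['time'],s['joints'],s['tool_pos'],s['opening'])
im=camera('wrist');cv2.imwrite('pics/c.png',im[:,:,::-1])
for t in('lock_nut','valve_pin'):print([(d['extent'],d['confidence']) for d in look_for('wrist',t)])
e,c=lid(im,(0,0,640,400));print(e,hit('wrist',e[0],.092))
"
```

```text
2.5 [-0.21582624  0.38124109 -0.21924266  1.83691054  0.09887216  0.93312934
 -2.47213394] [0.51262908 0.14360432 0.30358448] 0.014228651155220392
[([322.4, 179.3, 340.0, 198.7], 0.52), ([105.5, 276.0, 123.1, 295.6], 0.52)]
[([99.5, 277.2, 130.1, 305.8], 0.89), ([322.1, 182.8, 341.4, 205.4], 0.87)]
((329.78936767578125, 175.45230102539062), (145.70703125, 151.14401245117188), 85.76998138427734) [0.51599641 0.13242093 0.092     ]
```

View pics/c.png

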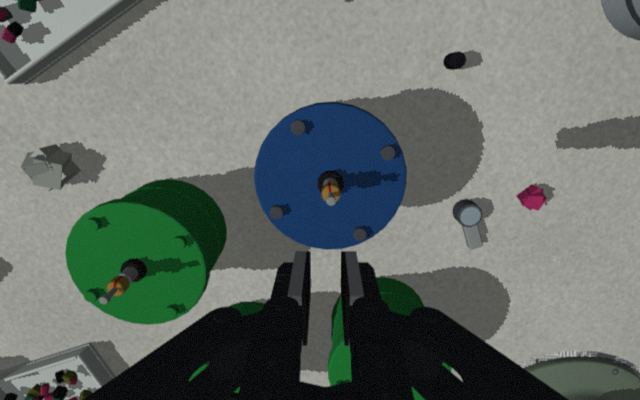

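The wrist view shows the blue lid at (330,175), the nut at about (331,190) and the fingertips at (302,252) and (350,252). The green pot is at lower left. I'll tilt to see the valve from the side, which gives the nut height and the axis.

>>> drive_tool(
  plan=[0.213, 0.016, 0.252, 0, -0.444, 0, 0.213, 0.016, 0.252, 0, -0.444, 0, 0.213, 0.016, 0.252, 0, -0.444, 0, 0.213, 0.016, 0.252, 0, -0.444, 0, 0.213, 0.016, 0.252, 0, -0.444, 0, 0.213, 0.016, 0.252, 0, -0.444, 0, 0.213, 0.016, 0.252, 0, -0.444, 0, 0.213, 0.016, 0.252, 0, -0.444, 0, 0.213, 0.016, 0.252, 0, -0.444, 0, 0.213, 0.016, 0.252, 0, -0.444, 0],
)

```text
time: 3.48
tool_pos: [0.5676, 0.1088, 0.2293]
orientation: [[0.7, -0.413, -0.582], [-0.317, -0.911, 0.265], [-0.64, -0.001, -0.769]]
wrist_force: [0.4, -0.3, 0.1]
opening: 0.0141
gripper_force: 0.0
```

```bash
python3 -c "
from h import *
s=readout.get_state();print(s['time'],s['joints'],s['tool_pos'])
p=camera_params('wrist');im=camera('wrist');np.savez('side.npz',im=im,K=p['camera_matrix'],P=p['pose'])
u,v=proj('wrist',[.514,.138,.12]);print(u,v)
l,t=int(u)-50,int(v)-45
print(l,t);cv2.imwrite('pics/d.png',cv2.resize(im[t:t+75,l:l+100,::-1],(800,600),interpolation=cv2.INTER_CUBIC))
for k in('lock_nut','valve_pin'):print([(d['extent'],d['confidence']) for d in look_for('wrist',k)])
"
```

```text
3.4833 [ 0.0305362   0.82331048 -0.2943153   1.41332323 -0.19085203  1.49601374
 -2.16225222] [0.56760018 0.10878878 0.22930104]
319.0274082651546 186.88833464360977
269 141
[([305.6, 179.1, 329.5, 204.4], 0.88), ([82.0, 240.0, 106.4, 253.7], 0.73), ([233.5, 293.4, 245.3, 305.4], 0.65), ([378.6, 286.9, 387.8, 295.9], 0.59)]
[([305.0, 176.6, 327.0, 221.9], 0.84), ([233.0, 292.9, 243.3, 307.6], 0.67), ([79.5, 240.3, 105.6, 274.1], 0.56), ([563.5, 88.6, 602.5, 118.6], 0.17)]
```

View pics/d.png

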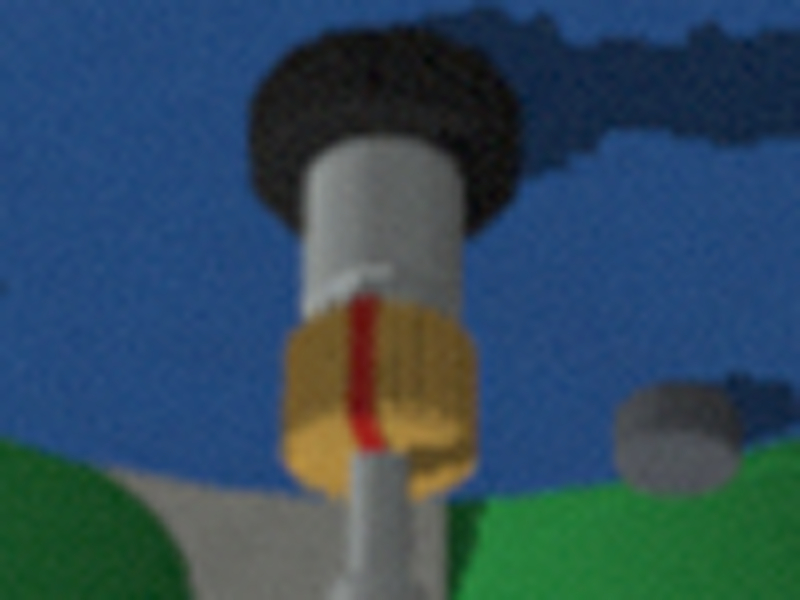

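The side view (image upside down) shows the grommet, steel stem and brass nut with its red mark facing the camera, and the pin below it. Nut edges in the crop are at x 283 to 477 and y 297 (bottom front) to 408 (top front). I'll fit the axis and rim height.

```bash
python3 - <<'E'
import numpy as np
from scipy.optimize import least_squares
d=np.load('side.npz');K,P=d['K'],d['P'];W=np.linalg.inv(P)
def pr(X):
    q=K@(W[:3,:3]@X+W[:3,3]);return (q[:2]/q[2]-[269,141]+.5)*8
obs=[(385,28),(383,137),(380,297),(380,408),(382,498)]
def pts(p):
    X,Y,dz,r=p;c=P[:2,3]-[X,Y];c/=np.linalg.norm(c)
    return [np.r_[np.array([X,Y])+c*f,z+dz] for f,z in[(.011,.092),(.006,.1),(.0065,r),(.0065,r+.01),(-.0065,r+.01)]]
def f(p,dz=None):
    return (np.array([pr(x) for x in pts(p)])-obs).ravel()
s=least_squares(f,[.514,.138,0,.116],x_scale=.001);print(s.x,s.fun.reshape(-1,2).round(1))
X,Y,dz,r=s.x
c=P[:2,3]-[X,Y];c/=np.linalg.norm(c);n=np.array([-c[1],c[0]])
for w,z in((.006,.106),(.0065,r+.005),(.011,.096)):
    print([pr(np.r_[np.array([X,Y])+k*n*w,z+dz])[0].round() for k in(1,-1)])
E
```

```text
[ 0.5021879   0.14563437 -0.00730572  0.11576214] [[ 1.4 -4.1]
 [ 1.4  4.1]
 [ 1.6  2.3]
 [-0.3  0.6]
 [-3.8 -3. ]]
[np.float64(309.0), np.float64(456.0)]
[np.float64(297.0), np.float64(462.0)]
[np.float64(252.0), np.float64(516.0)]
```

```bash
cat > fit.py <<'E'
import numpy as np
from scipy.optimize import least_squares
d=np.load('side.npz');K,P=d['K'],d['P'];W=np.linalg.inv(P)
def pr(X):
    q=K@(W[:3,:3]@X+W[:3,3]);return (q[:2]/q[2]-[269,141]+.5)*8
obs=np.array([(385,28),(383,137),(380,297),(380,408),(382,498)])
def f(p,sd):
    X,Y,dz,r=p;c=P[:2,3]-[X,Y];c/=np.linalg.norm(c);n=np.array([-c[1],c[0]]);o=np.array([X,Y])
    a=[pr(np.r_[o+c*g,z+dz]) for g,z in[(.011,.092),(.006,.1),(.0065,r),(.0065,r+.01),(-.0065,r+.01)]]
    e=[pr(np.r_[o+k*n*w,z+dz])[0]-m for w,z,k,m in[(.006,.106,1,303),(.006,.106,-1,463),(.0065,r+.005,1,283),(.0065,r+.005,-1,477),(.011,.1,1,250),(.011,.1,-1,520)]]
    return np.r_[(np.array(a)-obs).ravel()/4,np.array(e)/4,dz/sd]
if __name__=="__main__":
  for sd in(.0001,.002,1):
    s=least_squares(f,[.514,.138,0,.116],x_scale=.001,args=(sd,));print(s.x.round(4),s.cost,(s.fun*4).round(0))
E
python3 fit.py
```

```text
[ 0.5103  0.1416 -0.      0.1142] 13.048865041766202 [  2.  -7.   2.   7.   2.  -3.   0.   1.  -3.   2.   2.  -3.  10. -10.
  -7.   4.  -0.]
[ 0.5096  0.142  -0.0007  0.1144] 12.903953933968877 [  2.  -7.   2.   7.   2.  -2.   0.   1.  -3.   1.   3.  -3.  11. -10.
  -6.   3.  -1.]
[ 0.5089  0.1423 -0.0013  0.1145] 12.78486098988637 [  2.  -7.   2.   7.   2.  -2.   0.   1.  -3.   1.   3.  -3.  11. -11.
  -5.   3.  -0.]
```

Fit: axis (0.510, 0.142), rim z ≈ 0.1145. Now back upright above the nut.

```bash
cat >> h.py <<'E'
from scipy.spatial.transform import Rotation as Ro
def goal(pos,yaw):
    s=readout.get_state();R=np.array(s['orientation']);c,n=np.cos(yaw),np.sin(yaw)
    G=np.array([[c,n,0],[n,-c,0],[0,0,-1.]])
    print('t',s['time'],'j7',s['joints'][6],'F',np.round(s['wrist_force'],1))
    print((R.T@(np.array(pos)-s['tool_pos'])/.3).round(4),(Ro.from_matrix(R.T@G).as_rotvec()/(np.pi/2)).round(4))
E
python3 -c "
from h import *
goal([.51,.142,.233],np.arctan2(-.41,.912)+.02)"
```

```text
t 3.6333 j7 -2.1622363450316477 F [-0.2  0.4  1.3]
[-0.1775 -0.0208  0.1314] [-0.0055  0.4426 -0.0142]
```

>>> drive_tool(
  plan=[-0.178, -0.021, 0.05, -0.005, 0.443, -0.014, -0.178, -0.021, 0.131, -0.005, 0.443, -0.014, -0.178, -0.021, 0.131, -0.005, 0.443, -0.014, -0.178, -0.021, 0.131, -0.005, 0.443, -0.014, -0.178, -0.021, 0.131, -0.005, 0.443, -0.014, -0.178, -0.021, 0.131, -0.005, 0.443, -0.014, -0.178, -0.021, 0.131, -0.005, 0.443, -0.014, -0.178, -0.021, 0.131, -0.005, 0.443, -0.014, -0.178, -0.021, 0.131, -0.005, 0.443, -0.014, -0.178, -0.021, 0.131, -0.005, 0.443, -0.014],
  claw=0.4,
)

```text
time: 4.47
tool_pos: [0.5106, 0.1414, 0.2323]
orientation: [[0.919, -0.394, -0.003], [-0.394, -0.919, 0.001], [-0.003, -0.0, -1.0]]
wrist_force: [0.2, 0.6, 0.4]
opening: 0.0257
gripper_force: 0.0
```

```bash
python3 -c "
from h import *
goal([.51,.142,.233],np.arctan2(-.41,.912)+.02)
p=camera_params('wrist');im=camera('wrist');print(readout.get_state()['opening'])
for z in(.1145,.1245,.1405):print(proj('wrist',[.51,.142,z]))
cv2.imwrite('pics/e.png',cv2.resize(im[185:305,245:405,::-1],(800,600),interpolation=cv2.INTER_CUBIC))
np.savez('up.npz',im=im,K=p['camera_matrix'],P=p['pose'])
"
```

```text
t 4.4667 j7 -2.457412939904332 F [0.2 0.6 0.4]
[-0.0028 -0.001  -0.0024] [-0.      0.0022 -0.0016]
0.02582157067269986
[325.46300449 228.99110567]
[325.46974592 236.35797599]
[325.4819867  249.73440292]
```

View pics/e.png

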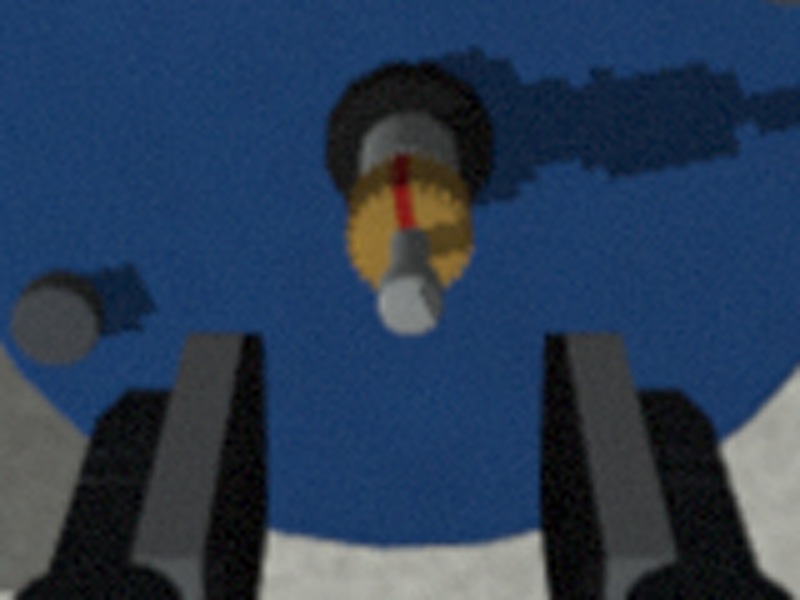

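The nut top is at crop (410,240), the pin tip at (409,305), and the finger mid-line at x = 405. To get the axis exactly relative to the tool's turning axis, I'll turn half a revolution and compare.

>>> drive_tool(
  plan=[0, 0, 0, 0, 0, -1, 0, 0, 0, 0, 0, -1, 0, 0, 0, 0, 0, -1, 0, 0, 0, 0, 0, -1, 0, 0, 0, 0, 0, -1, 0, 0, 0, 0, 0, -1, 0, 0, 0, 0, 0, -1, 0, 0, 0, 0, 0, -1, 0, 0, 0, 0, 0, -1, 0, 0, 0, 0, 0, -1, 0, 0, 0, 0, 0, -1, 0, 0, 0, 0, 0, -1],
)

```text
time: 5.52
tool_pos: [0.5105, 0.1411, 0.2322]
orientation: [[0.453, 0.892, -0.003], [0.892, -0.453, 0.001], [-0.0, -0.003, -1.0]]
wrist_force: [0.2, -1.3, -0.0]
opening: 0.0258
gripper_force: 0.0
```

>>> drive_tool(
  plan=[0, 0, 0, 0, 0, -1, 0, 0, 0, 0, 0, -1, 0, 0, 0, 0, 0, -1, 0, 0, 0, 0, 0, -1, 0, 0, 0, 0, 0, -1, 0, 0, 0, 0, 0, -1, 0, 0, 0, 0, 0, -1, 0, 0, 0, 0, 0, -1, 0, 0, 0, 0, 0, -1, 0, 0, 0, 0, 0, -1, 0, 0, 0, 0, 0, -1, 0, 0, 0, 0, 0, -1],
)

```text
time: 6.52
tool_pos: [0.5106, 0.141, 0.2322]
orientation: [[-0.857, 0.515, -0.003], [0.515, 0.857, 0.001], [0.003, -0.0, -1.0]]
wrist_force: [-0.2, 0.3, -0.2]
opening: 0.0255
gripper_force: 0.0
```

```bash
python3 -c "
from h import *
goal([.51,.142,.233],np.arctan2(-.41,.912)+.02+np.pi)
s=readout.get_state();print(s['joints'],s['tool_pos'],np.round(s['orientation'],4))
p=camera_params('wrist');im=camera('wrist');o=np.load('up.npz')
np.savez('up2.npz',im=im,K=p['camera_matrix'],P=p['pose'])
def br(i):
  h=cv2.cvtColor(i,cv2.COLOR_RGB2HSV);m=cv2.inRange(h,(10,90,50),(35,255,255));m[:190]=0;m[265:]=0;m[:,:300]=0;m[:,350:]=0
  y,x=np.nonzero(m);return x.min(),x.max(),y.min(),y.max(),x.mean(),y.mean(),len(x)
print(br(o['im']),br(im))
cv2.imwrite('pics/f.png',cv2.resize(np.hstack([q[195:255,295:365,::-1] for q in(o['im'],im)]),None,fx=5.7,fy=5.7,interpolation=cv2.INTER_CUBIC))
"
```

```text
t 6.5167 j7 0.1036076035059129 F [-0.2  0.3 -0.2]
[ 0.0034  0.0019 -0.0025] [-0.     -0.002  -0.0883]
[ 0.27248744  0.6179905  -0.91604952  1.88556803  0.60034142  0.94301147
  0.1036076 ] [0.51057181 0.14098594 0.23223898] [[-8.571e-01  5.151e-01 -2.800e-03]
 [ 5.151e-01  8.571e-01  1.400e-03]
 [ 3.200e-03 -3.000e-04 -1.000e+00]]
(np.int64(315), np.int64(338), np.int64(216), np.int64(241), np.float64(326.60759493670884), np.float64(228.13417721518988), 395) (np.int64(313), np.int64(337), np.int64(222), np.int64(246), np.float64(325.09276018099547), np.float64(232.99321266968326), 442)
```

View pics/f.png

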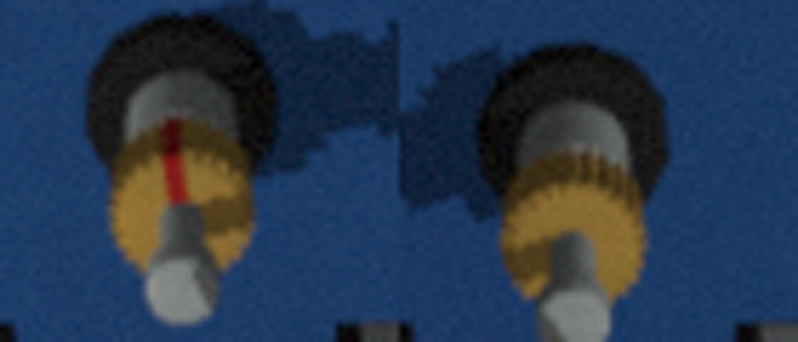

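Comparing the two views, the nut (182 vs 176 columns, shifted 33 rows in the ×5.7 view) puts the axis at (0.5117, 0.1402). I'll turn back to the starting yaw over that axis.

>>> drive_tool(
  plan=[0, 0, 0, 0, 0, 1, 0, 0, 0, 0, 0, 1, 0, 0, 0, 0, 0, 1, 0, 0, 0, 0, 0, 1, 0, 0, 0, 0, 0, 1, 0, 0, 0, 0, 0, 1, 0, 0, 0, 0, 0, 1, 0, 0, 0, 0, 0, 1, 0, 0, 0, 0, 0, 1, 0, 0, 0, 0, 0, 1, 0, 0, 0, 0, 0, 1, 0, 0, 0, 0, 0, 1],
)

```text
time: 7.57
tool_pos: [0.5105, 0.1413, 0.2323]
orientation: [[0.467, 0.884, -0.002], [0.884, -0.467, 0.001], [0.0, -0.003, -1.0]]
wrist_force: [-0.1, -0.3, 0.5]
opening: 0.0255
gripper_force: 0.0
```

```bash
python3 -c "
from h import *
goal([.5117,.1402,.232],-.38)
print(readout.get_state()['joints'])
"; python3 - <<'E'
from fit import *
# nut height with axis held
for XY in ((.5117,.1402),):
  g=lambda q:f([*XY,q[0],q[1]],.002)[[3,5,7,9]] 
  s=least_squares(g,[0,.115],x_scale=.001);print(s.x,(s.fun*4).round(1))
E
```

```text
t 7.5667 j7 -1.190500607149518 F [-0.1 -0.3  0.5]
[-0.0013  0.0052  0.0011] [-0.0014  0.0012  0.9328]
[ 0.0241333   0.51271894 -0.54583094  1.89767554  0.34988865  0.82815987
 -1.19050061]
[0.00067447 0.11464149] [ 0.  -4.1  1.2  2.8]
```

>>> drive_tool(
  plan=[-0.0013, 0.0052, 0.001, -0.0014, 0.0012, 0.933, -0.0013, 0.0052, 0.001, -0.0014, 0.0012, 0.933, -0.0013, 0.0052, 0.001, -0.0014, 0.0012, 0.933, -0.0013, 0.0052, 0.001, -0.0014, 0.0012, 0.933, -0.0013, 0.0052, 0.001, -0.0014, 0.0012, 0.933, -0.0013, 0.0052, 0.001, -0.0014, 0.0012, 0.933, -0.0013, 0.0052, 0.001, -0.0014, 0.0012, 0.933, -0.0013, 0.0052, 0.001, -0.0014, 0.0012, 0.933, -0.0013, 0.0052, 0.001, -0.0014, 0.0012, 0.933, -0.0013, 0.0052, 0.001, -0.0014, 0.0012, 0.933, -0.0013, 0.0052, 0.001, -0.0014, 0.0012, 0.933, -0.0013, 0.0052, 0.001, -0.0014, 0.0012, 0.933],
)

```text
time: 8.57
tool_pos: [0.5117, 0.1404, 0.232]
orientation: [[0.928, -0.372, 0.0], [-0.372, -0.928, -0.0], [0.0, -0.0, -1.0]]
wrist_force: [0.9, -0.6, -0.7]
opening: 0.0255
gripper_force: 0.0
```

>>> drive_tool(
  plan=[0, 0, 0, 0, 0, 0, 0, 0, 0, 0, 0, 0, 0, 0, 0, 0, 0, 0],
)

```text
time: 8.82
tool_pos: [0.5115, 0.1406, 0.2321]
orientation: [[0.933, -0.359, 0.001], [-0.359, -0.933, -0.0], [0.001, 0.0, -1.0]]
wrist_force: [1.3, 0.9, -0.3]
opening: 0.0255
gripper_force: 0.0
```

```bash
python3 -c "
from h import *
goal([.5117,.1402,.187],-.38)
s=readout.get_state();print(s['tool_pos'],s['joints'])
im=camera('wrist')
h=cv2.cvtColor(im,cv2.COLOR_RGB2HSV);m=cv2.inRange(h,(10,90,50),(35,255,255));m[:190]=0;m[275:]=0;m[:,:300]=0;m[:,350:]=0
y,x=np.nonzero(m);print(x.min(),x.max(),y.min(),y.max(),proj('wrist',[.5117,.1402,.1253]),proj('wrist',[.5117,.1402,.1153]))
"
```

```text
t 8.8167 j7 -2.4276302458307724 F [ 1.3  0.9 -0.3]
[0.001  0.0009 0.1502] [ 0.0001 -0.0004  0.0079]
[0.51148588 0.14058836 0.23206448] [-0.24651823  0.470263   -0.1779505   1.91158763  0.11634639  0.76915278
 -2.42763025]
314 337 219 244 [326.72573993 235.75989624] [326.6608899  228.44358484]
```

>>> drive_tool(
  plan=[0.001, 0.0004, 0.04, 0, 0, 0, 0.001, 0.0004, 0.08, 0, 0, 0, 0.001, 0.0004, 0.11, 0, 0, 0, 0.001, 0.0004, 0.13, 0, 0, 0, 0.001, 0.0004, 0.15, 0, 0, 0, 0.001, 0.0004, 0.15, 0, 0, 0, 0.001, 0.0004, 0.15, 0, 0, 0],
)

```text
time: 9.45
tool_pos: [0.5116, 0.1405, 0.1871]
orientation: [[0.933, -0.361, 0.001], [-0.361, -0.933, -0.001], [0.001, 0.0, -1.0]]
wrist_force: [-0.8, 0.7, 0.0]
opening: 0.0257
gripper_force: 0.0
```

```bash
python3 -c "
from h import *
s=readout.get_state();print(s['time'],s['tool_pos'],s['wrist_force'],s['wrist_torque'])
im=camera('wrist')
cv2.imwrite('pics/g.png',cv2.resize(im[220:320,255:395,::-1],(798,570),interpolation=cv2.INTER_CUBIC))
"
```

```text
9.45 [0.51163135 0.14051668 0.187149  ] [-0.75186774  0.70283857  0.02508375] [-0.0173885  -0.01471806 -0.09648761]
```

View pics/g.png

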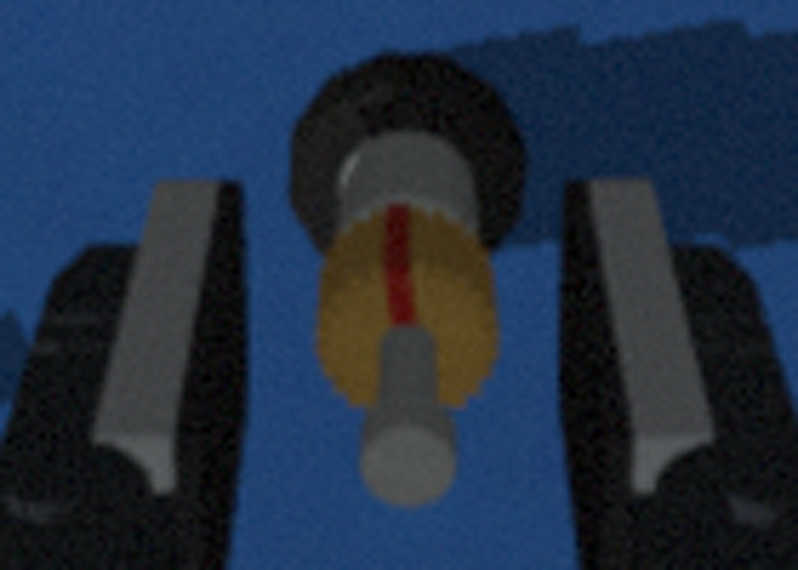

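The nut is centred at x ≈ 408 against the finger mid-line at 403 (about 0.35 mm), and the tips are near the nut's bottom edge. Small y correction, then grip.

>>> drive_tool(
  plan=[0, 0.001, 0, 0, 0, 0, 0, 0.001, 0, 0, 0, 0],
)

```text
time: 9.67
tool_pos: [0.5117, 0.1402, 0.1876]
orientation: [[0.933, -0.361, 0.002], [-0.361, -0.933, -0.0], [0.002, -0.0, -1.0]]
wrist_force: [-0.7, -1.3, -0.6]
opening: 0.0257
gripper_force: 0.0
```

>>> drive_tool(
  plan=[0, 0, 0, 0, 0, 0, 0, 0, 0, 0, 0, 0, 0, 0, 0, 0, 0, 0, 0, 0, 0, 0, 0, 0],
  claw=1,
  squeeze=25,
)

```text
time: 10.0
tool_pos: [0.5116, 0.1403, 0.1874]
orientation: [[0.933, -0.361, 0.001], [-0.361, -0.933, -0.0], [0.001, -0.0, -1.0]]
wrist_force: [-0.6, -0.1, 2.0]
opening: 0.0115
gripper_force: 24.4
```

```bash
python3 -c "
from h import *
for i in range(3):
  s=readout.get_state();print(s['time'],s['tool_pos'],np.array(s['orientation']).T@s['wrist_force'],s['wrist_torque'],s['opening'],s['gripper_force']);camera('top')
"
```

```text
10.0 [0.51162551 0.14025151 0.18735168] [-0.49952577  0.345519   -2.01517209] [-0.05301985  0.02840428  0.00994254] 0.011452182740979254 24.41402703523636
10.05 [0.51161334 0.1402707  0.18733254] [ 0.12872824  0.5401563  -3.03489935] [-0.01772636 -0.03167421  0.04074298] 0.011394502334761438 24.434236586093903
10.1 [0.51163581 0.14029091 0.18732203] [-0.490107    0.27264933 -3.35312608] [-0.05806982  0.02438814 -0.05187719] 0.011199809843649813 24.45236563682556
```

>>> drive_tool(
  plan=[0, 0, -0.001, 0, 0, -0.07, 0, 0, -0.0015, 0, 0, -0.14, 0, 0, -0.002, 0, 0, -0.21, 0, 0, -0.0025, 0, 0, -0.28, 0, 0, -0.003, 0, 0, -0.35, 0, 0, -0.003, 0, 0, -0.35],
)

```text
time: 10.65
tool_pos: [0.5116, 0.1402, 0.1881]
orientation: [[0.983, 0.185, 0.001], [0.185, -0.983, -0.0], [0.001, 0.0, -1.0]]
wrist_force: [1.7, 0.2, 1.9]
opening: 0.0112
gripper_force: 24.4
```

```bash
cat >> h.py <<'E'
def st(n=3):
  for i in range(n):
    s=readout.get_state();R=np.array(s['orientation']);print(round(s['time'],2),np.round(s['tool_pos'],4),'yaw',np.arctan2(R[1,0],R[0,0]).round(3),'F',(R.T@s['wrist_force']).round(2),'T',(R.T@s['wrist_torque']).round(3),np.round(s['opening'],4),round(s['gripper_force'],1))
    if i<n-1:camera('top')
  print(np.round(s['joints'],2))
E
python3 -c "
from h import *
st()
im=camera('wrist');cv2.imwrite('pics/i.png',cv2.resize(im[220:320,255:395,::-1],(798,570),interpolation=cv2.INTER_CUBIC))"
```

```text
10.65 [0.5116 0.1402 0.1881] yaw 0.186 F [ 1.67  0.11 -1.9 ] T [ 0.073  0.039 -0.036] 0.0112 24.4
10.7 [0.5116 0.1402 0.1881] yaw 0.179 F [-0.12 -0.31 -2.6 ] T [ 0.133  0.1   -0.056] 0.0112 24.4
10.75 [0.5116 0.1402 0.1881] yaw 0.176 F [ 0.56 -0.95 -1.21] T [ 0.107  0.074 -0.037] 0.0113 24.4
[-0.15  0.55 -0.31  1.94  0.25  0.69 -2.  ]
```

View pics/i.png

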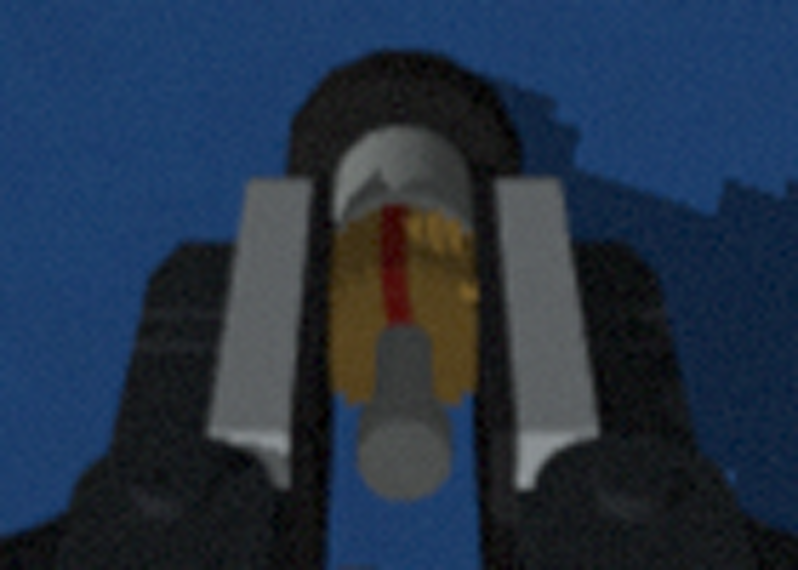

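The red mark still faces the camera, so the nut turned with the fingers and is centred (406). I'll continue the helix.

>>> drive_tool(
  plan=[0, 0, -0.0005, 0, 0, -0.075, 0, 0, -0.001, 0, 0, -0.15, 0, 0, -0.0014, 0, 0, -0.225, 0, 0, -0.0019, 0, 0, -0.3, 0, 0, -0.0024, 0, 0, -0.375, 0, 0, -0.0028, 0, 0, -0.45, 0, 0, -0.0033, 0, 0, -0.525, 0, 0, -0.0038, 0, 0, -0.6, 0, 0, -0.0042, 0, 0, -0.675, 0, 0, -0.0047, 0, 0, -0.75, 0, 0, -0.0052, 0, 0, -0.825, 0, 0, -0.0057, 0, 0, -0.9],
)

```text
time: 11.8
tool_pos: [0.5115, 0.1403, 0.1897]
orientation: [[-0.026, 1.0, 0.001], [1.0, 0.026, -0.001], [-0.001, 0.001, -1.0]]
wrist_force: [0.7, 0.3, 1.5]
opening: 0.0113
gripper_force: 24.4
```

```bash
python3 -c "
from h import *
st()"
```

```text
11.8 [0.5115 0.1403 0.1897] yaw 1.597 F [ 0.32  0.68 -1.48] T [-0.068  0.023  0.004] 0.0113 24.4
11.85 [0.5115 0.1402 0.1897] yaw 1.606 F [-0.29  0.5  -3.66] T [-0.13   0.077 -0.015] 0.0113 24.5
11.9 [0.5116 0.1402 0.1897] yaw 1.594 F [ 0.3   1.38 -3.66] T [-0.11   0.082 -0.012] 0.0113 24.5
[ 0.11  0.61 -0.67  1.92  0.53  0.79 -0.83]
```

>>> drive_tool(
  plan=[0, 0, -0.0007, 0, 0, -0.075, 0, 0, -0.0012, 0, 0, -0.15, 0, 0, -0.0016, 0, 0, -0.225, 0, 0, -0.0021, 0, 0, -0.3, 0, 0, -0.0026, 0, 0, -0.375, 0, 0, -0.003, 0, 0, -0.45, 0, 0, -0.0035, 0, 0, -0.525, 0, 0, -0.004, 0, 0, -0.6, 0, 0, -0.0044, 0, 0, -0.675, 0, 0, -0.0049, 0, 0, -0.75, 0, 0, -0.0054, 0, 0, -0.825, 0, 0, -0.0059, 0, 0, -0.9],
)

```text
time: 12.9
tool_pos: [0.5114, 0.1403, 0.1914]
orientation: [[-0.991, 0.134, 0.0], [0.134, 0.991, -0.001], [-0.001, -0.001, -1.0]]
wrist_force: [-1.1, -0.4, 2.0]
opening: 0.011
gripper_force: 24.5
```

```bash
python3 -c "
from h import *
st()"
```

```text
12.9 [0.5114 0.1403 0.1914] yaw 3.007 F [ 1.04 -0.5  -1.97] T [ 0.073 -0.13   0.025] 0.011 24.5
12.95 [0.5114 0.1402 0.1912] yaw 3.016 F [-1.57 -0.27 -2.88] T [-0.097 -0.081  0.051] 0.0112 24.5
13.0 [0.5114 0.1403 0.1912] yaw 3.005 F [-0.73 -1.15 -3.97] T [-0.01  -0.165  0.05 ] 0.0115 24.6
[ 0.32  0.73 -1.    1.91  0.77  0.94  0.37]
```

>>> drive_tool(
  plan=[0, 0, -0.001, 0, 0, -0.075, 0, 0, -0.0016, 0, 0, -0.15, 0, 0, -0.002, 0, 0, -0.225, 0, 0, -0.0025, 0, 0, -0.3, 0, 0, -0.003, 0, 0, -0.375, 0, 0, -0.0034, 0, 0, -0.45, 0, 0, -0.0034, 0, 0, -0.45],
)

```text
time: 13.58
tool_pos: [0.5114, 0.1403, 0.1922]
orientation: [[-0.841, -0.541, -0.0], [-0.541, 0.841, -0.001], [0.0, -0.0, -1.0]]
wrist_force: [0.8, -0.8, 4.5]
opening: 0.011
gripper_force: 24.6
```

```bash
python3 -c "
from h import *
st(5)"
```

```text
13.58 [0.5114 0.1403 0.1922] yaw -2.57 F [-0.2  -1.14 -4.48] T [ 0.249 -0.156 -0.002] 0.011 24.6
13.63 [0.5114 0.1403 0.1923] yaw -2.576 F [-0.47 -0.97 -2.26] T [ 0.236 -0.071 -0.034] 0.0117 24.5
13.68 [0.5114 0.1403 0.1923] yaw -2.577 F [-0.72 -0.75 -2.63] T [ 0.115 -0.126 -0.028] 0.011 24.4
13.73 [0.5114 0.1403 0.1924] yaw -2.576 F [-0.54 -0.53 -1.02] T [ 0.05  -0.082  0.01 ] 0.0114 24.4
13.78 [0.5114 0.1403 0.1925] yaw -2.575 F [-0.44 -0.72 -0.11] T [ 0.015 -0.114  0.014] 0.0113 24.4
[ 0.39  0.81 -1.15  1.91  0.87  1.04  0.99]
```

>>> drive_tool(
  plan=[0, 0, -0.0003, 0, 0, -0.05, 0, 0, -0.0006, 0, 0, -0.1, 0, 0, -0.0006, 0, 0, -0.1],
)

```text
time: 14.03
tool_pos: [0.5114, 0.1402, 0.1925]
orientation: [[-0.745, -0.667, 0.0], [-0.667, 0.745, -0.001], [0.0, -0.001, -1.0]]
wrist_force: [0.9, 0.6, 0.2]
opening: 0.0113
gripper_force: 24.5
```

```bash
python3 -c "
from h import *
st(5)"
```

```text
14.03 [0.5114 0.1402 0.1925] yaw -2.412 F [-1.08 -0.17 -0.23] T [ 0.137 -0.099  0.147] 0.0113 24.5
14.08 [0.5114 0.1402 0.1926] yaw -2.416 F [-0.5  -0.1   0.13] T [ 0.128 -0.053  0.138] 0.0111 24.4
14.13 [0.5114 0.1402 0.1926] yaw -2.417 F [-0.55  0.08  0.52] T [ 0.069 -0.073  0.162] 0.0111 24.4
14.18 [0.5114 0.1402 0.1927] yaw -2.416 F [-1.27  0.05  1.25] T [ 0.    -0.12   0.135] 0.011 24.3
14.23 [0.5114 0.1402 0.1927] yaw -2.415 F [-0.35 -0.75 -0.09] T [ 0.012 -0.079  0.21 ] 0.0112 24.3
[ 0.41  0.83 -1.18  1.91  0.89  1.06  1.13]
```

Torque has jumped from about 0 to 0.15 N m, so the stop has been reached. One small push to confirm.

>>> drive_tool(
  plan=[0, 0, -0.0001, 0, 0, -0.04, 0, 0, -0.0001, 0, 0, -0.04],
)

```text
time: 14.4
tool_pos: [0.5114, 0.1402, 0.1926]
orientation: [[-0.701, -0.713, 0.001], [-0.713, 0.701, -0.001], [-0.0, -0.001, -1.0]]
wrist_force: [2.7, 1.1, -2.1]
opening: 0.011
gripper_force: 24.4
```

```bash
python3 -c "
from h import *
st(4)
im=camera('wrist');cv2.imwrite('pics/j.png',cv2.resize(im[220:320,255:395,::-1],(798,570),interpolation=cv2.INTER_CUBIC))"
```

```text
14.4 [0.5114 0.1402 0.1926] yaw -2.348 F [-2.7  -1.14  2.09] T [ 0.125 -0.344 -0.041] 0.011 24.4
14.45 [0.5115 0.1402 0.1927] yaw -2.351 F [-0.86 -0.97  2.34] T [ 0.181 -0.286 -0.003] 0.011 24.4
14.5 [0.5115 0.1403 0.1927] yaw -2.352 F [-1.87  0.08  2.22] T [ 0.121 -0.264 -0.079] 0.0114 24.4
14.55 [0.5115 0.1402 0.1927] yaw -2.351 F [-1.46 -0.54  2.64] T [ 0.059 -0.221 -0.034] 0.0109 24.4
[ 0.41  0.83 -1.19  1.91  0.9   1.07  1.19]
```

View pics/j.png

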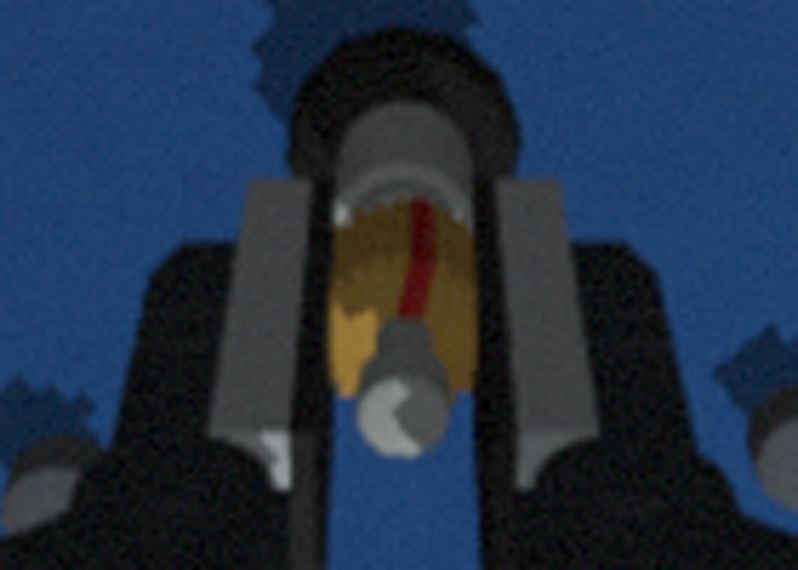

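The red mark has slipped relative to the fingers (397 to 424), and the gap under the nut is visible. A firmer small turn, watching the mark numerically, will tell whether it's really at the stop.

```bash
cat >> h.py <<'E'
def mark():
    im=camera('wrist');h=cv2.cvtColor(im,cv2.COLOR_RGB2HSV)
    m=(cv2.inRange(h,(0,150,50),(7,255,255))|cv2.inRange(h,(173,150,50),(180,255,255)));m[:245]=0;m[285:]=0;m[:,:305]=0;m[:,345:]=0
    y,x=np.nonzero(m);print('mark',len(x),x.mean() if len(x) else 0, y.mean() if len(x) else 0)
E
python3 -c "
from h import *
mark()"
```

```text
mark 79 328.0379746835443 264.9240506329114
```

>>> drive_tool(
  plan=[0, 0, 0, 0, 0, 0, 0, 0, 0, 0, 0, -0.04, 0, 0, 0, 0, 0, -0.08, 0, 0, 0, 0, 0, -0.12, 0, 0, 0, 0, 0, -0.12],
  squeeze=40,
)

```text
time: 15.07
tool_pos: [0.5115, 0.1403, 0.1928]
orientation: [[-0.554, -0.833, 0.001], [-0.833, 0.554, -0.0], [-0.0, -0.001, -1.0]]
wrist_force: [0.8, 0.1, -0.4]
opening: 0.0108
gripper_force: 39.2
```

```bash
python3 -c "
from h import *
mark();st(3)"
```

```text
mark 73 328.3013698630137 265.0821917808219
15.12 [0.5116 0.1403 0.1928] yaw -2.162 F [-1.09 -1.44  1.2 ] T [ 0.051 -0.26   0.009] 0.0107 39.2
15.17 [0.5115 0.1403 0.1928] yaw -2.163 F [-1.14  0.37  0.85] T [ 0.031 -0.211 -0.086] 0.0109 39.2
15.22 [0.5115 0.1403 0.1928] yaw -2.163 F [-0.59  0.23  1.08] T [ 0.044 -0.308 -0.011] 0.0105 39.2
[ 0.43  0.86 -1.23  1.91  0.93  1.1   1.36]
```

The mark moved with the fingers, so the nut is still turning and the earlier slip happened elsewhere. Continuing with the firmer grip.

>>> drive_tool(
  plan=[0, 0, 0, 0, 0, -0.05, 0, 0, -0.0003, 0, 0, -0.1, 0, 0, -0.0005, 0, 0, -0.15, 0, 0, -0.0005, 0, 0, -0.15],
)

```text
time: 15.55
tool_pos: [0.5115, 0.1404, 0.1927]
orientation: [[-0.344, -0.939, 0.001], [-0.939, 0.344, 0.0], [-0.0, -0.001, -1.0]]
wrist_force: [2.0, 3.6, -5.9]
opening: 0.0106
gripper_force: 39.1
```

```bash
python3 -c "
from h import *
mark();st(3)"
```

```text
mark 32 333.40625 273.0625
15.6 [0.5115 0.1404 0.1928] yaw -1.927 F [-4.19 -1.2   7.23] T [ 0.207 -0.926 -0.109] 0.01 39.0
15.65 [0.5115 0.1404 0.1928] yaw -1.928 F [-3.88 -0.66  7.42] T [ 0.272 -0.892 -0.05 ] 0.0105 38.9
15.7 [0.5115 0.1403 0.1928] yaw -1.928 F [-4.51 -0.85  8.17] T [ 0.242 -1.015 -0.047] 0.0104 38.9
[ 0.44  0.89 -1.27  1.91  0.96  1.13  1.57]
```

>>> drive_tool(
  plan=[0, 0, -0.0003, 0, 0, -0.05, 0, 0, -0.0006, 0, 0, -0.1, 0, 0, -0.0008, 0, 0, -0.15, 0, 0, -0.0008, 0, 0, -0.15],
)

```text
time: 16.03
tool_pos: [0.5114, 0.1404, 0.193]
orientation: [[-0.116, -0.993, 0.001], [-0.993, 0.116, -0.0], [0.0, -0.001, -1.0]]
wrist_force: [2.8, 4.0, -6.6]
opening: 0.0103
gripper_force: 39.1
```

```bash
python3 -c "
from h import *
mark();st(3)"
```

```text
mark 33 333.5151515151515 273.3333333333333
16.08 [0.5114 0.1404 0.1931] yaw -1.692 F [-3.63 -2.28  7.61] T [ 0.362 -0.946  0.02 ] 0.0102 39.1
16.13 [0.5114 0.1403 0.1931] yaw -1.693 F [-5.38 -1.36  7.02] T [ 0.257 -0.997 -0.002] 0.0105 39.0
16.18 [0.5115 0.1403 0.1931] yaw -1.693 F [-4.32 -1.35  8.58] T [ 0.291 -0.98  -0.031] 0.0102 39.0
[ 0.46  0.91 -1.31  1.91  0.98  1.16  1.79]
```

Pull and lateral force show the nut no longer climbs. I'll release, then compare the mark's world angle with its initial one.

>>> drive_tool(
  plan=[0, 0, 0, 0, 0, 0, 0, 0, 0, 0, 0, 0, 0, 0, 0, 0, 0, 0, 0, 0, 0, 0, 0, 0],
  claw=0.4,
  squeeze=25,
)

```text
time: 16.52
tool_pos: [0.5115, 0.1401, 0.1933]
orientation: [[-0.119, -0.993, 0.001], [-0.993, 0.119, -0.001], [0.001, -0.001, -1.0]]
wrist_force: [0.6, -0.6, 0.3]
opening: 0.0261
gripper_force: 0.0
```

```bash
python3 -c "
from h import *
mark();st(3)
im=camera('wrist');cv2.imwrite('pics/k.png',cv2.resize(im[220:320,255:395,::-1],(798,570),interpolation=cv2.INTER_CUBIC))"
```

```text
mark 48 335.0416666666667 273.5833333333333
16.57 [0.5116 0.1401 0.1933] yaw -1.689 F [-0.12 -0.4  -0.45] T [ 0.007 -0.023  0.035] 0.0258 0.0
16.62 [0.5115 0.1402 0.1933] yaw -1.689 F [-0.28 -0.18 -0.57] T [ 0.026 -0.055  0.058] 0.0258 0.0
16.67 [0.5115 0.1402 0.1932] yaw -1.689 F [ 0.73  0.21 -0.02] T [0.002 0.024 0.067] 0.0256 0.0
[ 0.46  0.91 -1.31  1.91  0.98  1.16  1.79]
```

View pics/k.png

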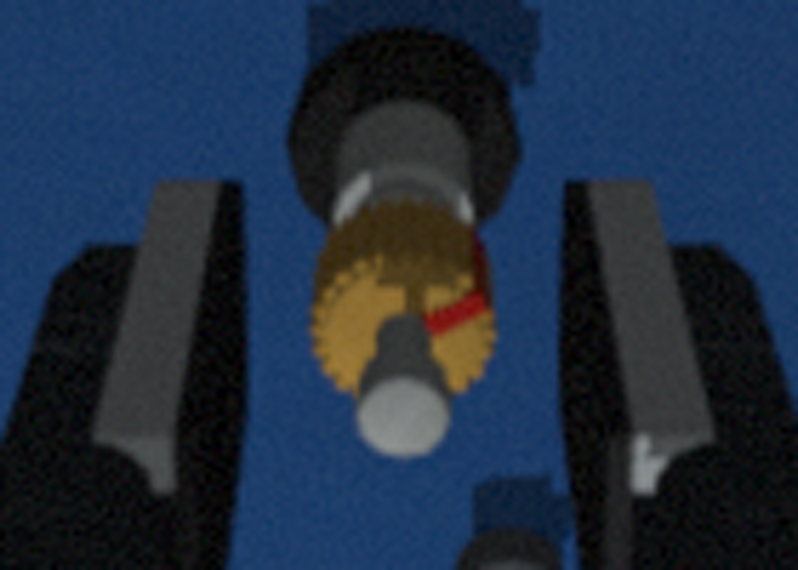

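The mark is now at crop (485,303), about 1.1 rad from the tool's x axis. Against the initial angle, the nut has turned about 3.7–3.9 rad after stick-slip rebounds from its stop, so it needs roughly 0.3–0.4 rad more. I'll turn the open fingers back, regrip and finish gently.

>>> drive_tool(
  plan=[0, 0, 0, 0, 0, 0.75, 0, 0, 0, 0, 0, 0.75, 0, 0, 0, 0, 0, 0.75, 0, 0, 0, 0, 0, 0.75, 0, 0, 0, 0, 0, 0.75, 0, 0, 0, 0, 0, 0.75, 0, 0, 0, 0, 0, 0.75, 0, 0, 0, 0, 0, 0.75, 0, 0, 0, 0, 0, 0.75, 0, 0, 0, 0, 0, 0.75, 0, 0, 0, 0, 0, 0.75, 0, 0, 0, 0, 0, 0.75],
)

```text
time: 17.72
tool_pos: [0.5115, 0.1403, 0.1933]
orientation: [[-0.962, -0.274, 0.001], [-0.274, 0.962, -0.001], [-0.001, -0.001, -1.0]]
wrist_force: [-0.4, -0.6, 0.4]
opening: 0.0255
gripper_force: 0.0
```

```bash
cat >> h.py <<'E'
def mk():
    "mark angle in tool frame from top-face+side red pixels: line through pixels back-projected on nut top plane"
    s=readout.get_state();R=np.array(s['orientation']);yaw=np.arctan2(R[1,0],R[0,0])
    im=camera('wrist');h=cv2.cvtColor(im,cv2.COLOR_RGB2HSV)
    m=(cv2.inRange(h,(0,150,50),(7,255,255))|cv2.inRange(h,(173,150,50),(180,255,255)));m[:245]=0;m[290:]=0;m[:,:305]=0;m[:,347:]=0
    y,x=np.nonzero(m)
    P=np.array([hit('wrist',(a,b),.1295)[:2] for a,b in zip(x,y)])-[.5116,.1402]
    r=np.hypot(*P.T);k=r<.0068
    d=P[k].mean(0);print('mark px',x.mean(),y.mean(),k.sum(),len(k),'world angle',np.arctan2(d[1],d[0])%(2*np.pi),'turned',(np.arctan2(d[1],d[0])+.28)%(2*np.pi))
E
python3 -c "
from h import *
mk();st(3);goal([.5116,.1402,.1927],-2.89)"
```

```text
mark px 323.76623376623377 264.5064935064935 46 77 world angle 3.5442277393814368 turned 3.8242277393814366
17.77 [0.5115 0.1403 0.1932] yaw -2.864 F [-0.39 -0.76 -0.05] T [ 0.059 -0.025 -0.021] 0.0257 0.0
17.82 [0.5115 0.1402 0.1931] yaw -2.865 F [ 0.51 -0.5  -0.  ] T [-0.084 -0.033  0.052] 0.0255 0.0
17.87 [0.5115 0.1402 0.1931] yaw -2.865 F [ 0.04 -0.19 -0.61] T [0.019 0.006 0.001] 0.0258 0.0
[ 0.37  0.78 -1.1   1.91  0.83  1.    0.73]
t 17.8667 j7 0.7330082035412637 F [ 0.  -0.2  0.6]
[-0.0004 -0.0002  0.0013] [-0.0003  0.0004  0.0158]
```

>>> drive_tool(
  plan=[0, 0, 0.001, 0, 0, 0, 0, 0, 0.001, 0, 0, 0, 0, 0, 0.001, 0, 0, 0, 0, 0, 0.001, 0, 0, 0, 0, 0, 0.001, 0, 0, 0],
  claw=1,
  squeeze=30,
)

```text
time: 18.28
tool_pos: [0.5115, 0.1402, 0.1928]
orientation: [[-0.962, -0.271, 0.001], [-0.271, 0.962, -0.0], [-0.001, -0.001, -1.0]]
wrist_force: [-0.7, -1.0, 0.6]
opening: 0.0106
gripper_force: 29.2
```

>>> drive_tool(
  plan=[0, 0, -0.0003, 0, 0, -0.04, 0, 0, -0.0005, 0, 0, -0.08, 0, 0, -0.0007, 0, 0, -0.12, 0, 0, -0.0007, 0, 0, -0.12],
)

```text
time: 18.62
tool_pos: [0.5115, 0.1402, 0.193]
orientation: [[-0.893, -0.45, 0.001], [-0.45, 0.893, -0.0], [-0.001, -0.001, -1.0]]
wrist_force: [0.9, -0.8, 2.4]
opening: 0.0109
gripper_force: 29.4
```

```bash
python3 -c "
from h import *
mk();st(4)"
```

```text
mark px 323.79487179487177 264.8205128205128 48 78 world angle 3.760587850344756 turned 4.040587850344756
18.67 [0.5115 0.1402 0.193 ] yaw -2.679 F [ 0.86 -0.02 -1.23] T [0.031 0.033 0.002] 0.0107 29.4
18.72 [0.5115 0.1402 0.193 ] yaw -2.681 F [ 0.33 -0.11 -0.38] T [-0.057  0.05  -0.018] 0.0112 29.3
18.77 [0.5115 0.1402 0.1931] yaw -2.681 F [ 0.13 -0.03  0.23] T [-0.043  0.075 -0.03 ] 0.0111 29.3
18.82 [0.5115 0.1402 0.1931] yaw -2.68 F [ 0.54 -0.02 -0.28] T [-0.044 -0.     0.016] 0.0109 29.3
[ 0.39  0.8  -1.13  1.91  0.86  1.03  0.9 ]
```

Tracking well, with 4.04 rad turned. Small steps from here.

>>> drive_tool(
  plan=[0, 0, -0.0002, 0, 0, -0.035, 0, 0, -0.0004, 0, 0, -0.07, 0, 0, -0.0004, 0, 0, -0.07],
)

```text
time: 19.07
tool_pos: [0.5115, 0.1402, 0.1932]
orientation: [[-0.839, -0.544, 0.001], [-0.544, 0.839, -0.001], [-0.0, -0.001, -1.0]]
wrist_force: [0.7, -0.4, 1.9]
opening: 0.0109
gripper_force: 29.4
```

```bash
python3 -c "
from h import *
mk();st(3)"
```

```text
mark px 323.8076923076923 264.64102564102564 47 78 world angle 3.8872945208961207 turned 4.167294520896121
19.12 [0.5115 0.1402 0.1932] yaw -2.57 F [ 0.58  0.41 -1.01] T [-0.01   0.042  0.024] 0.0111 29.3
19.17 [0.5115 0.1402 0.1932] yaw -2.571 F [-0.59 -0.2   0.24] T [ 0.002  0.072 -0.011] 0.0108 29.3
19.22 [0.5115 0.1402 0.1932] yaw -2.571 F [ 0.09  0.15 -0.89] T [-0.041  0.042 -0.013] 0.0109 29.3
[ 0.4   0.81 -1.15  1.91  0.87  1.04  0.99]
```

>>> drive_tool(
  plan=[0, 0, -0.0001, 0, 0, -0.025, 0, 0, -0.0002, 0, 0, -0.05, 0, 0, -0.0002, 0, 0, -0.05],
)

```text
time: 19.47
tool_pos: [0.5115, 0.1402, 0.1933]
orientation: [[-0.795, -0.607, 0.001], [-0.607, 0.795, -0.001], [-0.0, -0.001, -1.0]]
wrist_force: [0.2, -1.1, 1.0]
opening: 0.0108
gripper_force: 29.4
```

```bash
python3 -c "
from h import *
mk();st(3)"
```

```text
mark px 323.85526315789474 264.7236842105263 46 76 world angle 3.9820061018459127 turned 4.2620061018459126
19.52 [0.5115 0.1402 0.1933] yaw -2.492 F [-0.47 -0.33 -0.52] T [0.042 0.03  0.   ] 0.0106 29.4
19.57 [0.5115 0.1403 0.1933] yaw -2.492 F [ 0.42 -0.03 -0.8 ] T [-0.012  0.046  0.03 ] 0.011 29.3
19.62 [0.5115 0.1402 0.1933] yaw -2.492 F [ 1.03 -0.34 -0.64] T [-0.094  0.073 -0.002] 0.0111 29.3
[ 0.4   0.82 -1.17  1.91  0.89  1.05  1.06]
```

>>> drive_tool(
  plan=[0, 0, -0.0001, 0, 0, -0.025, 0, 0, -0.0003, 0, 0, -0.05, 0, 0, -0.0003, 0, 0, -0.05],
)

```text
time: 19.87
tool_pos: [0.5115, 0.1402, 0.1933]
orientation: [[-0.745, -0.667, 0.001], [-0.667, 0.745, -0.0], [-0.0, -0.001, -1.0]]
wrist_force: [0.1, -0.1, -0.4]
opening: 0.0108
gripper_force: 29.3
```

```bash
python3 -c "
from h import *
mk();st(3)"
```

```text
mark px 324.6 264.5733333333333 46 75 world angle 4.006138512455801 turned 4.286138512455802
19.92 [0.5115 0.1402 0.1933] yaw -2.413 F [-0.48 -0.43  0.05] T [0.046 0.067 0.168] 0.0109 29.3
19.97 [0.5115 0.1402 0.1933] yaw -2.414 F [0.88 0.3  0.07] T [-0.078  0.031  0.218] 0.0108 29.3
20.02 [0.5115 0.1402 0.1934] yaw -2.414 F [1.1  0.33 0.41] T [-0.006  0.029  0.175] 0.0109 29.3
[ 0.41  0.83 -1.18  1.91  0.9   1.06  1.13]
```

>>> drive_tool(
  plan=[0, 0, -0.0001, 0, 0, -0.025, 0, 0, -0.0003, 0, 0, -0.05, 0, 0, -0.0003, 0, 0, -0.05],
)

```text
time: 20.27
tool_pos: [0.5113, 0.14, 0.1932]
orientation: [[-0.69, -0.724, 0.0], [-0.724, 0.69, -0.001], [0.001, -0.001, -1.0]]
wrist_force: [0.2, -0.7, -1.6]
opening: 0.0108
gripper_force: 29.3
```

```bash
python3 -c "
from h import *
mk();st(3)"
```

```text
mark px 330.3375 267.475 56 80 world angle 3.4145083103758465 turned 3.6945083103758467
20.32 [0.5113 0.14   0.1932] yaw -2.335 F [ 2.13 -0.71  2.59] T [ 0.132  0.404 -0.053] 0.0111 29.3
20.37 [0.5113 0.14   0.1932] yaw -2.335 F [1.96 0.16 2.85] T [ 0.018  0.447 -0.123] 0.0107 29.2
20.42 [0.5113 0.1401 0.1933] yaw -2.335 F [1.79 0.32 4.35] T [-0.019  0.447 -0.03 ] 0.0111 29.2
[ 0.42  0.84 -1.2   1.91  0.91  1.07  1.21]
```

The stop is confirmed: torque 0.18 N m at 4.29 rad turned. One step further it slipped and rebounded to 3.69. I'll release, turn back, regrip, and this time let go at the torque rise.

>>> drive_tool(
  plan=[0, 0, 0, 0, 0, 0, 0, 0, 0, 0, 0, 0, 0, 0, 0.002, 0, 0, 0, 0, 0, 0.002, 0, 0, 0.4, 0, 0, 0.002, 0, 0, 0.4, 0, 0, 0.002, 0, 0, 0.4, 0, 0, 0.002, 0, 0, 0.4, 0, 0, 0.002, 0, 0, 0.4, 0, 0, 0.002, 0, 0, 0.4, 0, 0, 0.002, 0, 0, 0.4],
  claw=0.4,
)

```text
time: 21.25
tool_pos: [0.5116, 0.1404, 0.1931]
orientation: [[-0.983, -0.183, 0.002], [-0.183, 0.983, -0.001], [-0.001, -0.001, -1.0]]
wrist_force: [0.7, -0.2, -0.7]
opening: 0.0256
gripper_force: 0.0
```

```bash
python3 -c "
from h import *
mk();st(2);goal([.5116,.1402,.1926],-2.96)"
```

```text
mark px 322.2133333333333 264.70666666666665 45 75 world angle 3.573740710615607 turned 3.8537407106156074
21.3 [0.5116 0.1404 0.193 ] yaw -2.957 F [ 0.29 -0.18  0.9 ] T [-0.036 -0.013  0.018] 0.0254 0.0
21.35 [0.5115 0.1403 0.1929] yaw -2.957 F [-0.08 -0.06  0.16] T [ 0.03   0.032 -0.012] 0.0256 0.0
[ 0.36  0.77 -1.08  1.91  0.82  0.99  0.65]
t 21.35 j7 0.6506648835975211 F [ 0.1 -0.  -0.2]
[-0.0001 -0.0005  0.0009] [-0.0004  0.0006  0.002 ]
```

>>> drive_tool(
  plan=[0, -0.0004, 0.0008, 0, 0, 0, 0, -0.0004, 0.0008, 0, 0, 0, 0, -0.0004, 0.0008, 0, 0, 0, 0, -0.0004, 0.0008, 0, 0, 0, 0, -0.0004, 0.0008, 0, 0, 0],
  claw=1,
  squeeze=30,
)

```text
time: 21.77
tool_pos: [0.5115, 0.1402, 0.1926]
orientation: [[-0.984, -0.18, 0.001], [-0.18, 0.984, -0.0], [-0.001, -0.001, -1.0]]
wrist_force: [0.1, 1.3, 1.0]
opening: 0.0111
gripper_force: 29.2
```

>>> drive_tool(
  plan=[0, 0, -0.0003, 0, 0, -0.04, 0, 0, -0.0005, 0, 0, -0.08, 0, 0, -0.0008, 0, 0, -0.12, 0, 0, -0.001, 0, 0, -0.16, 0, 0, -0.0013, 0, 0, -0.2, 0, 0, -0.0015, 0, 0, -0.24, 0, 0, -0.0015, 0, 0, -0.24],
)

```text
time: 22.35
tool_pos: [0.5115, 0.1401, 0.1929]
orientation: [[-0.847, -0.532, 0.001], [-0.532, 0.847, -0.0], [-0.0, -0.0, -1.0]]
wrist_force: [0.5, -1.1, 1.5]
opening: 0.0108
gripper_force: 29.4
```

```bash
python3 -c "
from h import *
mk();st(4)"
```

```text
mark px 322.81333333333333 265.6533333333333 48 75 world angle 4.00901365886286 turned 4.28901365886286
22.4 [0.5115 0.1401 0.193 ] yaw -2.585 F [ 0.42 -0.41 -1.95] T [-0.065 -0.031 -0.047] 0.0107 29.4
22.45 [0.5115 0.1401 0.193 ] yaw -2.586 F [-0.13 -0.27 -0.3 ] T [-0.149 -0.052  0.052] 0.0108 29.3
22.5 [0.5115 0.1401 0.193 ] yaw -2.586 F [ 0.54 -0.17 -0.32] T [-0.103  0.016  0.013] 0.0112 29.3
22.55 [0.5116 0.1401 0.1931] yaw -2.586 F [0.04 0.34 0.16] T [-0.129 -0.084  0.041] 0.0108 29.3
[ 0.39  0.81 -1.15  1.91  0.87  1.04  0.98]
```

>>> drive_tool(
  plan=[0, 0, -0.0001, 0, 0, -0.025, 0, 0, -0.0001, 0, 0, -0.025],
)

```text
time: 22.72
tool_pos: [0.5115, 0.1401, 0.193]
orientation: [[-0.827, -0.562, 0.001], [-0.562, 0.827, -0.001], [-0.0, -0.001, -1.0]]
wrist_force: [-0.1, 1.4, 0.2]
opening: 0.0111
gripper_force: 29.3
```

```bash
python3 -c "
from h import *
mk();st(3)"
```

```text
mark px 322.94805194805195 265.4025974025974 48 77 world angle 4.03679322600466 turned 4.31679322600466
22.77 [0.5115 0.1401 0.1931] yaw -2.546 F [-0.73  0.53 -0.44] T [-0.081 -0.022  0.028] 0.0109 29.3
22.82 [0.5115 0.1401 0.1931] yaw -2.547 F [-0.37  0.84 -0.06] T [-0.137 -0.05   0.106] 0.0106 29.3
22.87 [0.5115 0.1401 0.1931] yaw -2.547 F [1.21 0.51 0.9 ] T [-0.141 -0.039  0.141] 0.0111 29.3
[ 0.4   0.81 -1.16  1.91  0.88  1.05  1.01]
```

Torque is rising to about 0.14 N m and the mark is at 4.31, so the nut is at its stop. Release now, check the mark, then rise.

>>> drive_tool(
  plan=[0, 0, 0, 0, 0, 0, 0, 0, 0, 0, 0, 0, 0, 0, 0, 0, 0, 0],
  claw=0.4,
)

```text
time: 23.12
tool_pos: [0.5116, 0.1401, 0.1931]
orientation: [[-0.827, -0.562, 0.001], [-0.562, 0.827, -0.001], [-0.001, -0.001, -1.0]]
wrist_force: [-0.5, 0.7, 0.7]
opening: 0.0256
gripper_force: 0.0
```

```bash
python3 -c "
from h import *
mk();st(2)"
```

```text
mark px 323.6 265.70666666666665 49 75 world angle 3.9907358382123777 turned 4.270735838212378
23.17 [0.5115 0.1401 0.1931] yaw -2.545 F [-1.39 -0.32  0.24] T [-0.007  0.019  0.016] 0.0256 0.0
23.22 [0.5115 0.1401 0.1931] yaw -2.545 F [-0.75 -0.41 -0.19] T [-0.003 -0.007 -0.029] 0.0256 0.0
[ 0.4   0.81 -1.16  1.91  0.88  1.05  1.02]
```

>>> drive_tool(
  plan=[0, 0, -0.05, 0, 0, 0, 0, 0, -0.1, 0, 0, 0, 0, 0, -0.13, 0, 0, 0, 0, 0, -0.13, 0, 0, 0],
)

```text
time: 23.55
tool_pos: [0.5121, 0.1405, 0.2341]
orientation: [[-0.827, -0.562, 0.004], [-0.562, 0.827, 0.0], [-0.003, -0.002, -1.0]]
wrist_force: [-0.5, -0.0, 0.0]
opening: 0.0255
gripper_force: 0.0
```

>>> drive_tool(
  plan=[0, 0, 0, 0, 0, 0, 0, 0, 0, 0, 0, 0, 0, 0, 0, 0, 0, 0, 0, 0, 0, 0, 0, 0, 0, 0, 0, 0, 0, 0, 0, 0, 0, 0, 0, 0],
  claw=1,
)

```text
time: 24.05
tool_pos: [0.5114, 0.1402, 0.2318]
orientation: [[-0.827, -0.562, 0.001], [-0.562, 0.827, -0.0], [-0.0, -0.001, -1.0]]
wrist_force: [-0.1, 0.3, -0.8]
opening: -0.0
gripper_force: 0.0
```

```bash
python3 -c "
from h import *
st(3);goal([.5116,.1402,.219],-2.547)"
```

```text
24.05 [0.5114 0.1402 0.2318] yaw -2.545 F [-0.07  0.27  0.76] T [-0.006 -0.014  0.019] -0.0 0.0
24.1 [0.5115 0.1401 0.2319] yaw -2.545 F [ 0.11 -0.56  0.01] T [0.014 0.023 0.003] 0.0001 0.0
24.15 [0.5115 0.1402 0.232 ] yaw -2.545 F [-0.67  0.27  0.44] T [-0.016  0.063  0.019] 0.0001 0.0
[ 0.43  0.77 -1.21  1.88  0.82  1.1   1.06]
t 24.15 j7 1.0618030099537374 F [ 0.4  0.6 -0.4]
[-0.0004 -0.0001  0.0432] [-0.0005  0.0003  0.0014]
```

>>> drive_tool(
  plan=[0, 0, 0.025, 0, 0, 0, 0, 0, 0.045, 0, 0, 0, 0, 0, 0.05, 0, 0, 0, 0, 0, 0.05, 0, 0, 0, 0, 0, 0.05, 0, 0, 0],
)

```text
time: 24.57
tool_pos: [0.5115, 0.1402, 0.2169]
orientation: [[-0.827, -0.562, 0.001], [-0.562, 0.827, -0.0], [-0.0, -0.001, -1.0]]
wrist_force: [-0.8, -0.6, 0.2]
opening: 0.0003
gripper_force: 0.0
```

>>> drive_tool(
  plan=[0, 0, 0.002, 0, 0, 0, 0, 0, 0.004, 0, 0, 0, 0, 0, 0.005, 0, 0, 0, 0, 0, 0.005, 0, 0, 0],
)

```text
time: 24.9
tool_pos: [0.5116, 0.1401, 0.2156]
orientation: [[-0.827, -0.562, 0.001], [-0.562, 0.827, -0.001], [-0.001, -0.001, -1.0]]
wrist_force: [-0.4, 0.0, -0.2]
opening: -0.0
gripper_force: 0.0
```

```bash
python3 -c "
from h import *
st(3)"
```

```text
24.9 [0.5116 0.1401 0.2156] yaw -2.545 F [0.29 0.25 0.2 ] T [ 0.026  0.046 -0.022] -0.0 0.0
24.95 [0.5115 0.1401 0.2156] yaw -2.545 F [0.05 0.39 0.25] T [ 0.047  0.036 -0.022] -0.0001 0.0
25.0 [0.5115 0.1402 0.2156] yaw -2.545 F [0.05 0.09 0.47] T [-0.022  0.006  0.014] 0.0002 0.0
[ 0.42  0.79 -1.19  1.89  0.84  1.08  1.04]
```

>>> drive_tool(
  plan=[0, 0, 0.0015, 0, 0, 0, 0, 0, 0.003, 0, 0, 0, 0, 0, 0.003, 0, 0, 0],
)

```text
time: 25.25
tool_pos: [0.5115, 0.1401, 0.2146]
orientation: [[-0.827, -0.562, 0.001], [-0.562, 0.827, -0.001], [-0.0, -0.001, -1.0]]
wrist_force: [1.0, -0.5, -0.0]
opening: 0.0001
gripper_force: 0.0
```

>>> drive_tool(
  plan=[0, 0, 0.0015, 0, 0, 0, 0, 0, 0.003, 0, 0, 0, 0, 0, 0.003, 0, 0, 0],
)

```text
time: 25.5
tool_pos: [0.5115, 0.1401, 0.2137]
orientation: [[-0.827, -0.562, 0.001], [-0.562, 0.827, -0.001], [-0.0, -0.001, -1.0]]
wrist_force: [-0.5, -0.1, 0.3]
opening: -0.0
gripper_force: 0.0
```

```bash
python3 -c "
from h import *
st(3)"
```

```text
25.5 [0.5115 0.1401 0.2137] yaw -2.545 F [ 0.51  0.19 -0.33] T [ 0.02  -0.016 -0.042] -0.0 0.0
25.55 [0.5115 0.1401 0.2137] yaw -2.545 F [-0.57  0.27 -0.15] T [0.051 0.007 0.025] 0.0002 0.0
25.6 [0.5115 0.1401 0.2138] yaw -2.545 F [-0.25  0.33 -0.73] T [ 0.036  0.032 -0.025] -0.0001 0.0
[ 0.41  0.79 -1.19  1.89  0.84  1.07  1.04]
```

>>> drive_tool(
  plan=[0, 0, 0.0015, 0, 0, 0, 0, 0, 0.003, 0, 0, 0, 0, 0, 0.003, 0, 0, 0],
)

```text
time: 25.85
tool_pos: [0.5116, 0.1402, 0.213]
orientation: [[-0.827, -0.562, 0.001], [-0.562, 0.827, -0.0], [-0.001, -0.001, -1.0]]
wrist_force: [-1.3, 0.3, 4.0]
opening: -0.0001
gripper_force: 1.9
```

>>> drive_tool(
  plan=[0, 0, 0.0015, 0, 0, 0, 0, 0, 0.003, 0, 0, 0, 0, 0, 0.003, 0, 0, 0],
)

```text
time: 26.1
tool_pos: [0.5116, 0.1402, 0.212]
orientation: [[-0.827, -0.562, 0.001], [-0.562, 0.827, -0.0], [-0.001, -0.001, -1.0]]
wrist_force: [-0.1, -0.1, 4.5]
opening: -0.0
gripper_force: 2.4
```

```bash
python3 -c "
from h import *
st(3)"
```

```text
26.1 [0.5116 0.1402 0.212 ] yaw -2.545 F [ 0.13 -0.01 -4.55] T [ 0.049  0.051 -0.01 ] -0.0 2.4
26.15 [0.5116 0.1402 0.2121] yaw -2.545 F [ 0.3  -0.64 -4.96] T [-0.02  -0.003 -0.002] 0.0001 2.4
26.2 [0.5116 0.1402 0.2121] yaw -2.545 F [-0.55 -0.35 -4.06] T [ 0.003  0.036 -0.055] -0.0002 2.3
[ 0.41  0.79 -1.18  1.89  0.85  1.07  1.04]
```

Contact is at about 0.213 with 4–5 N and no lateral force. Pressing on to the stop, which should be around 0.209.

>>> drive_tool(
  plan=[0, 0, 0.002, 0, 0, 0, 0, 0, 0.004, 0, 0, 0, 0, 0, 0.006, 0, 0, 0, 0, 0, 0.007, 0, 0, 0, 0, 0, 0.007, 0, 0, 0],
)

```text
time: 26.62
tool_pos: [0.5116, 0.1402, 0.21]
orientation: [[-0.827, -0.562, 0.001], [-0.562, 0.827, -0.0], [-0.001, -0.001, -1.0]]
wrist_force: [-0.8, -0.5, 6.7]
opening: 0.0002
gripper_force: 3.4
```

>>> drive_tool(
  plan=[0, 0, 0.001, 0, 0, 0, 0, 0, 0.001, 0, 0, 0],
)

```text
time: 26.78
tool_pos: [0.5116, 0.1402, 0.2097]
orientation: [[-0.827, -0.562, 0.001], [-0.562, 0.827, -0.0], [-0.001, -0.001, -1.0]]
wrist_force: [-0.2, 0.1, 6.9]
opening: 0.0001
gripper_force: 3.5
```

```bash
python3 -c "
from h import *
st(3)"
```

```text
26.78 [0.5116 0.1402 0.2097] yaw -2.545 F [ 0.07  0.21 -6.89] T [0.021 0.076 0.014] 0.0001 3.5
26.83 [0.5116 0.1402 0.2097] yaw -2.545 F [ 0.1   0.46 -5.81] T [ 0.034  0.095 -0.053] -0.0003 3.5
26.88 [0.5116 0.1402 0.2098] yaw -2.545 F [ 0.18  0.08 -6.94] T [ 0.006  0.046 -0.017] -0.0002 3.5
[ 0.41  0.79 -1.18  1.9   0.85  1.07  1.04]
```

>>> drive_tool(
  plan=[0, 0, 0.001, 0, 0, 0, 0, 0, 0.002, 0, 0, 0, 0, 0, 0.002, 0, 0, 0],
)

```text
time: 27.13
tool_pos: [0.5116, 0.1402, 0.2092]
orientation: [[-0.827, -0.562, 0.001], [-0.562, 0.827, -0.0], [-0.001, -0.001, -1.0]]
wrist_force: [-0.2, 1.0, 7.8]
opening: -0.0001
gripper_force: 3.8
```

>>> drive_tool(
  plan=[0, 0, 0.001, 0, 0, 0, 0, 0, 0.001, 0, 0, 0],
)

```text
time: 27.3
tool_pos: [0.5117, 0.1403, 0.2089]
orientation: [[-0.827, -0.562, 0.001], [-0.562, 0.827, -0.0], [-0.001, -0.001, -1.0]]
wrist_force: [-0.5, -1.0, 7.6]
opening: 0.0002
gripper_force: 3.9
```

```bash
python3 -c "
from h import *
st(3)"
```

```text
27.3 [0.5117 0.1403 0.2089] yaw -2.545 F [ 0.98 -0.56 -7.64] T [0.052 0.003 0.009] 0.0002 3.9
27.35 [0.5116 0.1403 0.2089] yaw -2.545 F [-0.83 -0.2  -8.35] T [-0.055  0.101 -0.019] 0.0001 3.9
27.4 [0.5117 0.1403 0.2089] yaw -2.545 F [ 0.04 -0.36 -7.5 ] T [-0.032  0.051 -0.018] 0.0001 3.9
[ 0.41  0.79 -1.18  1.9   0.85  1.07  1.03]
```

>>> drive_tool(
  plan=[0, 0, 0.0008, 0, 0, 0, 0, 0, 0.0008, 0, 0, 0],
)

```text
time: 27.57
tool_pos: [0.5117, 0.1403, 0.2088]
orientation: [[-0.827, -0.562, 0.002], [-0.562, 0.827, -0.0], [-0.001, -0.001, -1.0]]
wrist_force: [-0.6, 0.1, 10.3]
opening: -0.0001
gripper_force: 4.9
```

```bash
python3 -c "
from h import *
st(2)"
```

```text
27.57 [0.5117 0.1403 0.2088] yaw -2.545 F [  0.4    0.37 -10.27] T [-0.032  0.057  0.005] -0.0001 4.9
27.62 [0.5117 0.1403 0.2088] yaw -2.545 F [ 0.07 -1.21 -9.  ] T [-0.005  0.103  0.015] -0.0 4.9
[ 0.41  0.79 -1.18  1.9   0.85  1.07  1.03]
```

At the stop, at about 10 N. Hold about 2 s in total (0.5 s or more has already passed near it), then rise.

>>> drive_tool(
  plan=[0, 0, 0, 0, 0, 0, 0, 0, 0, 0, 0, 0, 0, 0, 0, 0, 0, 0, 0, 0, 0, 0, 0, 0, 0, 0, 0, 0, 0, 0, 0, 0, 0, 0, 0, 0, 0, 0, 0, 0, 0, 0, 0, 0, 0, 0, 0, 0, 0, 0, 0, 0, 0, 0, 0, 0, 0, 0, 0, 0, 0, 0, 0, 0, 0, 0],
)

```text
time: 28.53
tool_pos: [0.5117, 0.1403, 0.2088]
orientation: [[-0.827, -0.562, 0.002], [-0.562, 0.827, -0.0], [-0.001, -0.001, -1.0]]
wrist_force: [-0.2, -1.3, 10.4]
opening: -0.0001
gripper_force: 4.9
```

>>> drive_tool(
  plan=[0, 0, 0, 0, 0, 0, 0, 0, 0, 0, 0, 0, 0, 0, 0, 0, 0, 0, 0, 0, 0, 0, 0, 0, 0, 0, 0, 0, 0, 0, 0, 0, 0, 0, 0, 0, 0, 0, 0, 0, 0, 0, 0, 0, 0, 0, 0, 0, 0, 0, 0, 0, 0, 0, 0, 0, 0, 0, 0, 0, 0, 0, 0, 0, 0, 0],
)

```text
time: 29.45
tool_pos: [0.5117, 0.1403, 0.2088]
orientation: [[-0.827, -0.562, 0.002], [-0.562, 0.827, -0.0], [-0.001, -0.001, -1.0]]
wrist_force: [0.4, -0.8, 9.3]
opening: -0.0001
gripper_force: 4.9
```

>>> drive_tool(
  plan=[0, 0, -0.01, 0, 0, 0, 0, 0, -0.02, 0, 0, 0, 0, 0, -0.04, 0, 0, 0, 0, 0, -0.07, 0, 0, 0, 0, 0, -0.1, 0, 0, 0, 0, 0, -0.1, 0, 0, 0, 0, 0, -0.1, 0, 0, 0],
)

```text
time: 30.03
tool_pos: [0.5117, 0.1401, 0.239]
orientation: [[-0.827, -0.562, 0.002], [-0.562, 0.827, -0.001], [-0.001, -0.002, -1.0]]
wrist_force: [-0.9, -0.3, -0.0]
opening: 0.0
gripper_force: 0.0
```

```bash
python3 -c "
from h import *
st(2)
im=camera('wrist');h=cv2.cvtColor(im,cv2.COLOR_RGB2HSV);m=cv2.inRange(h,(0,150,50),(7,255,255))|cv2.inRange(h,(173,150,50),(180,255,255))
m[:190]=0;m[275:]=0;m[:,:300]=0;m[:,350:]=0;y,x=np.nonzero(m);P=np.array([hit('wrist',q,.1295)[:2] for q in zip(x,y)])-[.5116,.1402];P=P[np.hypot(*P.T)<.0068];d=P.mean(0);print(len(P),(np.arctan2(d[1],d[0])+.28)%(2*np.pi))"
```

```text
30.03 [0.5117 0.1401 0.239 ] yaw -2.545 F [0.86 0.26 0.01] T [0.026 0.019 0.073] 0.0 0.0
30.08 [0.5115 0.14   0.2385] yaw -2.545 F [ 0.48  0.03 -0.07] T [ 0.008 -0.002 -0.004] -0.0002 0.0
[ 0.43  0.76 -1.22  1.87  0.81  1.11  1.07]
26 4.262966490846657
```

The nut is still at its stop (4.26 against 4.27 after release), the pin has been released, and the gripper is clear.

```bash
python3 -c "
from rig import *
print(ticket.sign_off())"
```

```text
the job is handed in; nothing more can be done
None
```

I unscrewed the blue pot's lock nut to its stop and released it, then pressed the pin to its stop at about 10 N for about 2 s and let it go. The job is handed in with the gripper clear. The nut slipped at its stop several times and had to be regripped; during one slip the sideways force on the valve reached about 4–5 N, roughly 0.04–0.05 rad of tilt.

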